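# Screw down the loaded cake press at the market stall

## Robot

A 6-joint arm with a two-finger parallel gripper is mounted at the origin on the work surface. World frame = base frame: x ahead of the robot, y to its left, z up, the work surface at z = 0. Lengths are in mm, angles in degrees, forces in N, time in s.
With the tool pointing down it reaches from about 350 to 850 mm from the base axis. Payload 8.1 kg.
Tool frame: the origin (TCP) lies at the very end of the fingers, on their centre line; the grasp point (between the pads) lies 19 mm behind it (r.grip_depth is the distance from the TCP to the grasp point, in mm); y points along the fingers, z is the direction in which the jaws open and shut, and the axes are right-handed (so a half turn about y gives the same grasp; the last joint's range is limited). The gripper opens to 85 mm and grips with 20 to 120 N. Pads are 22 mm wide; open, the fingers measure 114 mm over their backs; the gripper's body (76 mm by 85 mm) begins 54 mm behind the grasp point. The pads swing forward as they close: fully open they stand 13 mm farther back than shut.
Start: joints at [-78.404, 7.471, 85.268, -0, 87.261, -4.893], TCP at [170.326, -575.321, 231.292] pointing down, gripper open.
Joint ranges: [-169.43, 169.43], [-51.17, 129.36], [1.28, 143.12], [-76.62, 256.62], [0, 156.53], [-152.29, 152.29]. Speed limits (degrees/s): [136.94, 136.94, 159.86, 180, 180, 180].

## Interface

Orientations are given as [roll, pitch, yaw] about the fixed x, y, z axes, in that order (R = Rz(yaw) Ry(pitch) Rx(roll)).
In Python, from bench import readout, eyes, r gives the robot as it stands. The module is installed in compiled form; this text tells all that it offers.
- The arm moves only by the tool move_arm, never from a script. Its argument "motion" is text: rows parted by semicolons, each of 6 numbers parted by spaces: the shift along the world's x, y, z in cm, then the turn, a rotation vector about the world's x, y, z in degrees. A call has 1 to 10 rows; each row is the pose to reach, as a shift and turn from the pose commanded when the call began; what a row does not reach only later rows make up. A row lasts 1/12 s, in which the tool goes at most 41.7 mm and 7.16 degrees, less where a joint would pass 70% of its speed; a pose out of reach is approached as far as the arm can. A call with a gripper value outside its range is refused whole. "fingers" is the finger opening in cm, from 0 to 8.54, set as the call begins (left out, the last holds). The fingers move at their own pace and stop on an object; "squeeze" is the grip in N (left out, the last holds). Time passes only in rows, so rows that repeat a pose let the fingers close. It gives the time, the measured TCP pose, the force and the opening at its end, in the units of the state.
- readout.sense(): the state, without advancing time (a new reading comes with each control period).
- eyes.snapshot(name): name is "side" or "top"; returns a dict with "image" (420x560x3 uint8, blue, green, red), "fx", "fy", "cx", "cy" (pixels), "dist_coeffs" ([k1, k2, p1, p2, k3] as OpenCV has them; the pictures are not rectified), "world_to_cam" (4x4, takes a point from world to camera coordinates). Camera axes: x right, y down, z forward; pixel columns grow to the right and rows downward; lengths in mm; the calibration is good to about 2 mm. A picture is of the moment at which its call begins. There is no depth.
- r.hand_in(): hands the job in, once; it reports no verdict.
The state is a dict: "time": time; "joint_pos": joint angles; "qd": joint speeds; "joint_efforts": joint torques, N m; "tool_pos": TCP position; "tcp_rot": TCP orientation; "ft_force": force on the tool from outside, world axes, zero at the start; "wrist_torque": the same for the moment, N m; "finger_gap": finger opening in mm.
Only numpy, scipy, OpenCV 4.12 (cv2) and the standard library are available. Lean on these libraries where they do the work, as an engineer would, in place of code of your own. Each camera call takes 0.05 s, during which the arm holds its last target. There are 200 camera calls.

## Task

Of the two hand presses on the stall table, screw down the one with the wooden mould in it: turn its T-handle clockwise by about half a turn, let go of it for a second so that the mould's lid can seat itself, then take hold again and turn it on until the screw is fully home. Leave the empty press as it is, and let go at the end.

Things in the scene. Friction and masses are not known exactly. Their poses are not given: they have to be found in the camera images.
- press: The loaded press, fixed to the table on either side: steel base plate 130 x 170 x 12 mm, two posts, cross beam (34 x 170 mm, top at 150 mm, nuts to 160 mm), a wooden mould 110 x 110 mm (lid top 62 mm above the table), and through the beam an upright screw with a T-handle above and an 84 mm round plate below. Origin: centre of the base's underside, on the screw axis; z up, y along the beam.
- spindle (a joint): Angle of the loaded press's T-handle, rad; grows as it turns clockwise seen from above. Starts between 0 and 0.9; at 6.2 the plate rests on the mould's lid and the screw meets a firm stop (fully home). The screw sinks 2.5 mm per rad. Friction 0.12 N m (about 2.5 N at the bar's end); it stays where it is left.
- handle (a point): Centre of the loaded press's T-handle, on the screw axis and bar centre line; turns and sinks with it (222 mm above the table at 0 rad, 206.5 mm when home). x along the bar, z up. Level steel bar 12 mm thick, 70 mm to either side, an 18 mm ball on each end, hub 28 mm wide, 30 mm high. Can be pinched or pushed 42 to 50 mm from the axis; nothing else stands as high within its circle.
- idle_tip (a point): Centre of one end ball of the T-handle of the other press, of the same make and size but empty (no mould on its base plate). It is 70 mm from that press's own screw axis, in any direction, 208 to 222 mm above the table. Leave it alone.
Mind the look-alikes: they are no part of the job. What is shaped like the press but blue or turquoise is not meant.

How it is judged (in metres and radians):
On the way, in this order (a step that is already met when the one before it is completed fails the run):
1. the loaded press's handle has been turned about half a turn (joint between 2.0 and 5.0 rad) and let go, with nothing touching the press for 0.4 s (value of joint spindle between 2 and 5 rad and contact force between press and the fingers below 0.1 N and contact force between press and the arm below 0.1 N), for 0.4 s.
2. the screw is turned home (within 0.3 rad of its stop) (value of joint spindle above 5.9 rad), for 0.2 s.
At the end, for the whole second after the job is handed in: The loaded press's screw is home, within 0.3 rad (17 degrees) of its stop, and at rest; the empty press's handle is where it was (value of joint spindle above 5.9 rad and velocity of joint spindle between -0.1 and 0.1 rad/s); the robot touches nothing.
It fails at once if the handle of the empty press is turned (its end moved by more than 20 mm) (distance of idle_tip from where it was at the start of the episode above 0.02 m).
It also fails if it takes over 58 s, if anything falls off the work surface, if the arm or the gripper's body presses on something with over 40 N, if the wrist force passes 120 N, or if a joint passes its speed limit or range.

## Working session

There is one attempt and no reset: what is moved stays moved. The work goes in short steps, Python scripts to look and compute and a tool call to move; the robot and the scene stay as the last step left them, time stands still between calls to the robot, and variables do not carry over. Pictures are saved under pics/ and viewed, about 8 in all and at most 12, crops included, and the job is handed in when it is done.

Besides the shell and the picture viewer there is one more tool, called after "Request:" by a JSON object that holds its "fn" and its "kwargs", one argument or row to a line. move_arm: Moves the arm, as the interface text tells. Its arguments: {"type":"object","properties":{"motion":{"type":"string"},"fingers":{"type":"number"},"squeeze":{"type":"number"}},"required":["motion"]}

```bash
mkdir -p pics; python3 - <<'E'
from bench import readout, eyes, r
import cv2,numpy as np
s=readout.sense();print(s['time'],s['tool_pos'],s['tcp_rot'],s['finger_gap'])
for n in('top','side'):
    d=eyes.snapshot(n);cv2.imwrite(f'pics/{n}1.png',d['image']);np.save(f'{n}.npy',d,allow_pickle=True)
    W=np.array(d['world_to_cam']);print(n,-W[:3,:3].T@W[:3,3],d['fx'],d['dist_coeffs'])
E
```

```text
0.0 [ 170.21698752 -574.77182233  230.23050003] [-9.01071288e+01  9.06312023e-03 -1.63508752e+02] 85.50691217113264
top [ 388.21490971 -215.39186898 1206.08932931] 433.6498291139005 [-0.04312755  0.          0.          0.          0.        ]
side [ -174.60797846 -1108.36985767   839.77838742] 418.50524776964545 [-0.12112033  0.          0.          0.          0.        ]
```

View pics/top1.png

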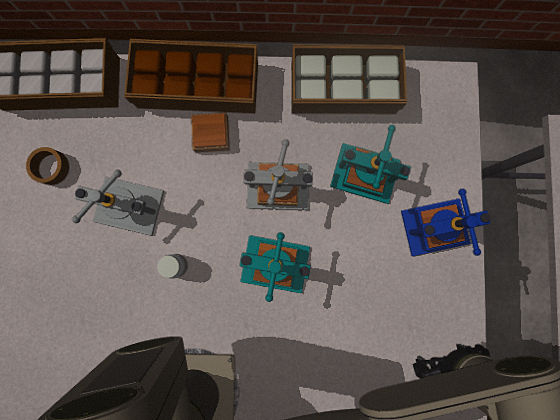

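View pics/side1.png

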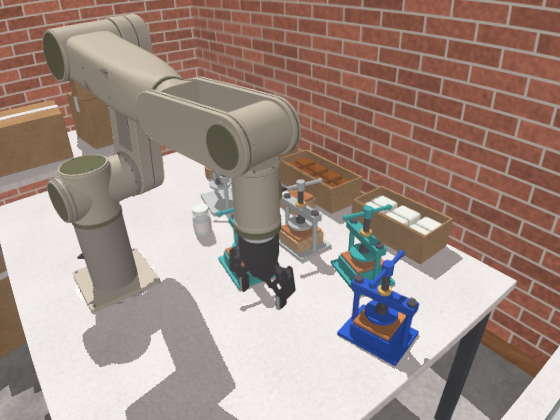

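The top view shows the grey press with the mould at about (278,182). The empty grey press is at (125,205), and the teal and blue presses are decoys. Next I'll enlarge the loaded one.

```bash
cat > h.py <<'E'
import numpy as np,cv2
def ray(d,uv,z):
    K=np.array([[d['fx'],0,d['cx']],[0,d['fy'],d['cy']],[0,0,1]]);W=np.array(d['world_to_cam'])
    p=cv2.undistortPoints(np.array(uv,float).reshape(-1,1,2),K,np.array(d['dist_coeffs'])).reshape(-1,2)
    R=W[:3,:3];c=-R.T@W[:3,3];v=np.c_[p,np.ones(len(p))]@R
    return c+v*((z-c[2])/v[:,2])[:,None]
def proj(d,P):
    K=np.array([[d['fx'],0,d['cx']],[0,d['fy'],d['cy']],[0,0,1]]);W=np.array(d['world_to_cam'])
    return cv2.projectPoints(np.array(P,float).reshape(-1,1,3),cv2.Rodrigues(W[:3,:3])[0],W[:3,3],K,np.array(d['dist_coeffs']))[0].reshape(-1,2)
E
python3 - <<'E'
import numpy as np,cv2
from h import *
d=np.load('top.npy',allow_pickle=True).item();im=d['image']
c=cv2.resize(im[130:225,230:330],None,fx=6,fy=6,interpolation=cv2.INTER_CUBIC)
cv2.imwrite('pics/c1.png',c)
E
```

```text
(no output)
```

View pics/c1.png

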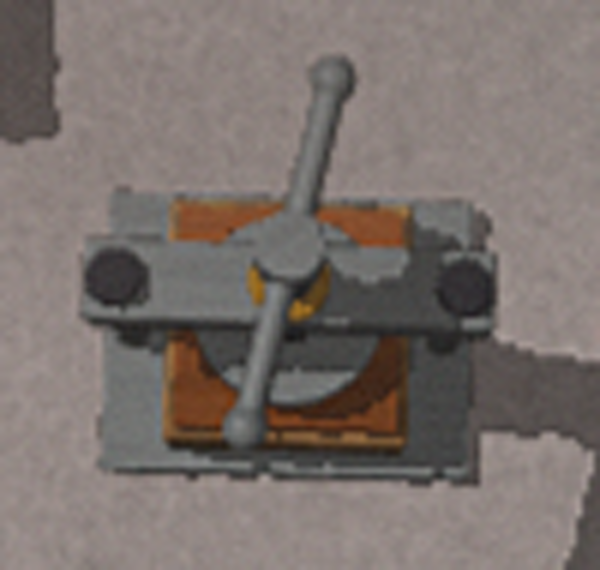

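The balls sit at crop (332,77) and (244,427), the hub at (290,248), and the nuts at (115,275) and (467,287).

```bash
python3 - <<'E'
import numpy as np,cv2
from h import *
d=np.load('top.npy',allow_pickle=True).item()
cr=lambda x,y:(230+(x+.5)/6-.5,130+(y+.5)/6-.5)
b=ray(d,[cr(332,77),cr(244,427)],220);print(b,np.linalg.norm(b[0]-b[1]),b.mean(0),np.degrees(np.arctan2(*(b[0]-b[1])[1::-1])))
print('hub',ray(d,[cr(290,248)],235))
n=ray(d,[cr(115,275),cr(467,287)],160);print('nuts',n,n.mean(0),n[1]-n[0])
i=ray(d,[(77,219),(118.5,174)],215);print('idle',i,i.mean(0),np.linalg.norm(i[0]-i[1]))
print('others',ray(d,[(280,238),(390,130)],220),'box/block',ray(d,[(210,132)],40))
E
```

```text
[[ 641.09137473 -231.4879823   220.        ]
 [ 503.88240257 -200.2759368   220.        ]] 140.71422751949177 [ 572.48688865 -215.88195955  220.        ] -12.815458271906394
hub [[ 570.69074069 -216.48369878  235.        ]]
nuts [[ 572.19294397 -145.53715046  160.        ]
 [ 570.14672402 -288.99708698  160.        ]] [ 571.16983399 -217.26711872  160.        ] [  -2.04621995 -143.45993652    0.        ]
idle [[453.55440744 243.71213406 215.        ]
 [560.12114955 153.40225418 215.        ]] [506.8377785  198.55719412 215.        ] 139.6865953738942
others [[ 419.22564052 -224.16809791  220.        ]
 [ 676.55331601 -477.54348953  220.        ]] box/block [[712.45119146 -27.5113013   40.        ]]
```

Request:
{"fn": "move_arm", "kwargs": {
  "motion": "0 0 3 0 0 0;2 2 4 0 0 0;5 4.5 4 0 0 0;8 7.2 4 0 0 0;11 9.9 4 0 0 0;14 12.6 4 0 0 0;17 15.4 4 0 0 0;20 18.1 4 0 0 0;23 20.8 4 0 0 0;25 22.6 4 0 0 0",
  "fingers": 0,
  "squeeze": 40
}}

```text
time: 0.93
tool_pos: [422.3, -346.4, 270.9]
tcp_rot: [-90.1, 0.0, -163.4]
ft_force: [0.4, -1.6, -0.0]
finger_gap: 0.4
```

Request:
{"fn": "move_arm", "kwargs": {
  "motion": "2 1.8 0 0 0 0;5 4.6 0 0 0 0;8 7.3 0 0 0 0;11 10 0 0 0 0;14 12.8 0 0 0 0;16.5 15 0 0 0 0;18.1 16.4 0 0 0 0;18.1 16.4 0 0 0 0;18.1 16.4 0 0 0 0"
}}

```text
time: 1.68
tool_pos: [601.6, -184.2, 270.3]
tcp_rot: [-90.1, -0.1, -163.4]
ft_force: [-0.8, -0.8, -0.6]
finger_gap: 0.1
```

```bash
python3 - <<'E'
from bench import readout, eyes, r
import cv2,numpy as np
from h import *
s=readout.sense();print(s['time'],s['tool_pos'],s['tcp_rot'],s['finger_gap'],s['ft_force'],s['joint_pos'])
ims=[]
for n in('top','side'):
    d=eyes.snapshot(n);u,v=proj(d,s['tool_pos'])[0];u,v=int(u),int(v);print(n,u,v)
    ims.append(cv2.resize(d['image'][max(0,v-75):v+75,max(0,u-65):u+65],(390,450),interpolation=cv2.INTER_CUBIC))
cv2.imwrite('pics/c2.png',np.hstack(ims))
E
```

```text
1.6833 [ 601.58485027 -184.19692747  270.28332897] [-9.00509359e+01 -8.25828915e-02 -1.63376488e+02] 0.0968328720043955 [-0.8342097  -0.8304943  -0.58528475] [-2.16851843e+01  1.13563740e+01  7.69162829e+01 -1.12301639e-02
  9.18237195e+01  5.16909920e+01]
top 263 153
side 301 165
```

View pics/c2.png

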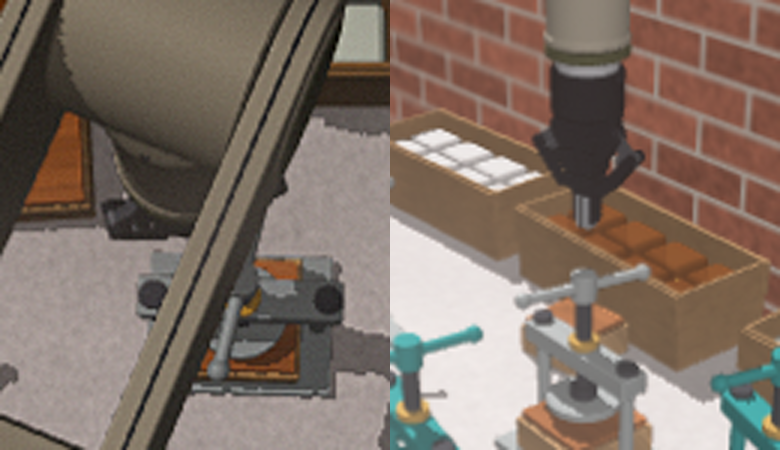

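The fingers are shut over the clear area, and the bar is undisturbed. I'll go down beside the bar and work out the circle points for the push.

Request:
{"fn": "move_arm", "kwargs": {
  "motion": "0 0 -2 0 0 0;0 0 -4 0 0 0;0 0 -6 0 0 0;0 0 -7.5 0 0 0;0 0 -8 0 0 0;0 0 -8 0 0 0"
}}

```text
time: 2.28
tool_pos: [599.6, -186.0, 189.5]
tcp_rot: [-90.1, -0.2, -163.6]
ft_force: [0.3, 1.0, -0.4]
finger_gap: -0.2
```

```bash
cat > c.py <<'E'
import numpy as np,sys
a0,a1,n=map(float,sys.argv[1:4])
f=lambda a:4.4*np.array([np.cos(np.radians(a)),np.sin(np.radians(a))])
print(';'.join('%.2f %.2f 0 0 0 0'%tuple(f(a)-f(a0)) for a in np.linspace(a0,a1,int(n)+1)[1:]))
E
python3 c.py 47 -50 10; python3 c.py -50 -145 10;python3 -c "
from bench import readout;s=readout.sense();print(s['tool_pos'],s['ft_force'])"
```

```text
0.50 -0.55 0 0 0 0;0.90 -1.18 0 0 0 0;1.19 -1.87 0 0 0 0;1.35 -2.59 0 0 0 0;1.40 -3.33 0 0 0 0;1.32 -4.07 0 0 0 0;1.11 -4.79 0 0 0 0;0.79 -5.46 0 0 0 0;0.35 -6.06 0 0 0 0;-0.17 -6.59 0 0 0 0
-0.60 -0.42 0 0 0 0;-1.25 -0.74 0 0 0 0;-1.95 -0.94 0 0 0 0;-2.67 -1.03 0 0 0 0;-3.40 -0.99 0 0 0 0;-4.11 -0.84 0 0 0 0;-4.79 -0.57 0 0 0 0;-5.41 -0.19 0 0 0 0;-5.97 0.29 0 0 0 0;-6.43 0.85 0 0 0 0
[ 599.56264535 -186.02013951  189.51663789] [ 0.29098949  0.98182744 -0.39557861]
```

Request:
{"fn": "move_arm", "kwargs": {
  "motion": "0.50 -0.55 0 0 0 0;0.90 -1.18 0 0 0 0;1.19 -1.87 0 0 0 0;1.35 -2.59 0 0 0 0;1.40 -3.33 0 0 0 0;1.32 -4.07 0 0 0 0;1.11 -4.79 0 0 0 0;0.79 -5.46 0 0 0 0;0.35 -6.06 0 0 0 0;-0.17 -6.59 0 0 0 0"
}}

```text
time: 3.12
tool_pos: [599.3, -251.9, 191.2]
tcp_rot: [-90.0, 0.0, -163.5]
ft_force: [2.1, 3.5, -0.6]
finger_gap: 0.2
```

```bash
python3 - <<'E'
from bench import readout, eyes, r
import cv2,numpy as np
from h import *
s=readout.sense();print(s['time'],s['tool_pos'],s['ft_force'])
ims=[]
for n in('top','side'):
    d=eyes.snapshot(n);u,v=proj(d,[571,-216,220])[0];u,v=int(u),int(v)
    ims.append(cv2.resize(d['image'][v-50:v+50,u-45:u+45],(390,433),interpolation=cv2.INTER_CUBIC))
cv2.imwrite('pics/c3.png',np.hstack(ims))
E
```

```text
3.1167 [ 599.30925574 -251.93934241  191.19981465] [ 2.05913301  3.5059194  -0.57443329]
```

View pics/c3.png

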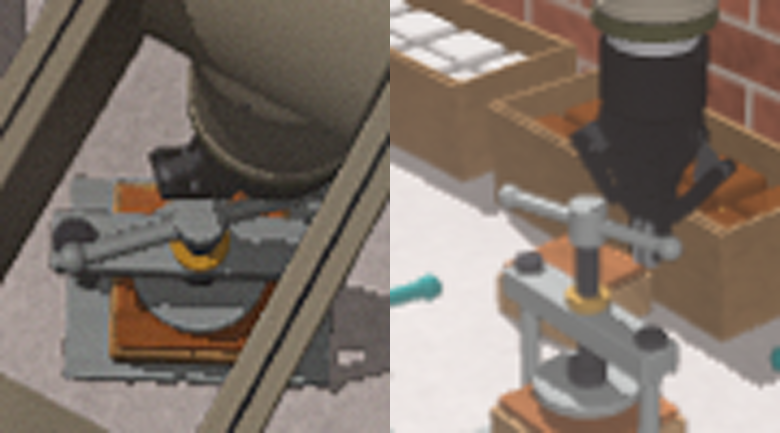

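The push works. The finger sits behind the bar near its ball, and the bar has swung about 60° clockwise. I'll continue to half a turn.

Request:
{"fn": "move_arm", "kwargs": {
  "motion": "-0.60 -0.42 0 0 0 0;-1.25 -0.74 0 0 0 0;-1.95 -0.94 0 0 0 0;-2.67 -1.03 0 0 0 0;-3.40 -0.99 0 0 0 0;-4.11 -0.84 0 0 0 0;-4.79 -0.57 0 0 0 0;-5.41 -0.19 0 0 0 0;-5.97 0.29 0 0 0 0;-6.43 0.85 0 0 0 0"
}}

```text
time: 4.05
tool_pos: [534.6, -242.9, 191.5]
tcp_rot: [-89.9, -0.0, -163.5]
ft_force: [4.1, -3.7, -1.3]
finger_gap: -0.0
```

```bash
python3 c.py -145 -115 3
```

```text
0.49 -0.59 0 0 0 0;1.08 -1.08 0 0 0 0;1.74 -1.46 0 0 0 0
```

Request:
{"fn": "move_arm", "kwargs": {
  "motion": "0.49 -0.59 0 0 0 0;1.08 -1.08 0 0 0 0;1.08 -1.08 0 0 0 0;1.08 -1.08 0 0 0 0;1.08 -1.08 0 0 0 0;1.08 -1.08 0 0 0 0;1.08 -1.08 0 0 0 0;1.08 -1.08 0 0 0 0;1.08 -1.08 0 0 0 0;1.08 -1.08 0 0 0 0"
}}

```text
time: 4.88
tool_pos: [546.1, -253.5, 191.3]
tcp_rot: [-90.0, 0.0, -163.5]
ft_force: [0.1, -0.2, 1.3]
finger_gap: -0.1
```

Request:
{"fn": "move_arm", "kwargs": {
  "motion": "0 0 0 0 0 0;0 0 0 0 0 0;0 0 0 0 0 0;0 0 0 0 0 0;0 0 0 0 0 0;0 0 0 0 0 0"
}}

```text
time: 5.38
tool_pos: [546.1, -253.5, 191.3]
tcp_rot: [-90.0, -0.0, -163.5]
ft_force: [0.2, 0.3, 1.0]
finger_gap: 0.2
```

```bash
python3 - <<'E'
from bench import readout, eyes, r
import cv2,numpy as np
from h import *
s=readout.sense();print(s['time'],s['tool_pos'],s['ft_force'])
ims=[]
for n in('top','side'):
    d=eyes.snapshot(n);u,v=proj(d,[571,-216,220])[0];u,v=int(u),int(v);print(u,v)
    ims.append(cv2.resize(d['image'][v-50:v+50,u-45:u+45],(390,433),interpolation=cv2.INTER_CUBIC))
cv2.imwrite('pics/c4.png',np.hstack(ims))
E
python3 c.py -125 -215 10; python3 c.py -215 -305 10;
```

```text
5.3833 [ 546.1183536  -253.51620161  191.2909249 ] [0.1727166  0.28969799 1.01503967]
277 171
300 185
-0.53 0.44 0 0 0 0;-0.99 0.96 0 0 0 0;-1.36 1.54 0 0 0 0;-1.64 2.17 0 0 0 0;-1.81 2.84 0 0 0 0;-1.88 3.53 0 0 0 0;-1.83 4.22 0 0 0 0;-1.68 4.89 0 0 0 0;-1.43 5.53 0 0 0 0;-1.08 6.13 0 0 0 0
0.44 0.53 0 0 0 0;0.96 0.99 0 0 0 0;1.54 1.36 0 0 0 0;2.17 1.64 0 0 0 0;2.84 1.81 0 0 0 0;3.53 1.88 0 0 0 0;4.22 1.83 0 0 0 0;4.89 1.68 0 0 0 0;5.53 1.43 0 0 0 0;6.13 1.08 0 0 0 0
```

View pics/c4.png

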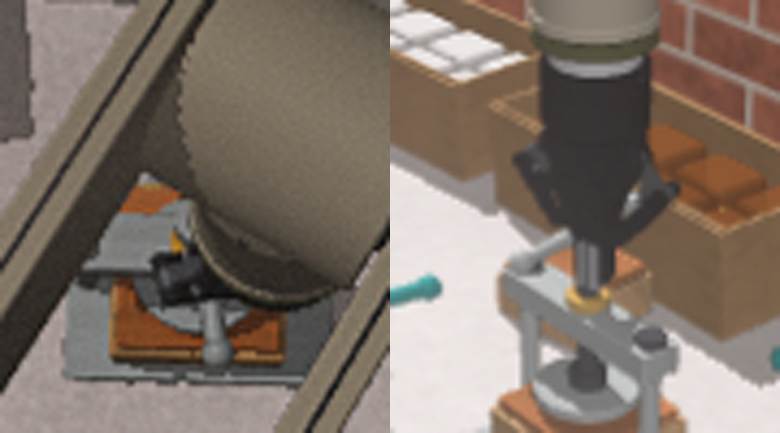

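The ball is now at top pixel (282,202), so the bar is at about -170°. It has turned about 2.75 rad and nothing touches it. I'll push on.

Request:
{"fn": "move_arm", "kwargs": {
  "motion": "-0.53 0.44 0 0 0 0;-0.99 0.96 0 0 0 0;-1.36 1.54 0 0 0 0;-1.64 2.17 0 0 0 0;-1.81 2.84 0 0 0 0;-1.88 3.53 0 0 0 0;-1.83 4.22 0 0 0 0;-1.68 4.89 0 0 0 0;-1.43 5.53 0 0 0 0;-1.08 6.13 0 0 0 0"
}}

```text
time: 6.32
tool_pos: [535.1, -191.5, 191.1]
tcp_rot: [-90.0, -0.1, -163.5]
ft_force: [-1.8, -3.8, -1.1]
finger_gap: -0.0
```

```bash
python3 c.py -215 -279 8; python3 c.py -279 -303 6;python3 c.py -303 -327 6;python3 c.py -327 -351 6
```

```text
0.39 0.48 0 0 0 0;0.84 0.90 0 0 0 0;1.34 1.25 0 0 0 0;1.89 1.53 0 0 0 0;2.47 1.73 0 0 0 0;3.07 1.84 0 0 0 0;3.68 1.88 0 0 0 0;4.29 1.82 0 0 0 0
0.30 -0.06 0 0 0 0;0.60 -0.14 0 0 0 0;0.89 -0.24 0 0 0 0;1.17 -0.36 0 0 0 0;1.44 -0.50 0 0 0 0;1.71 -0.66 0 0 0 0
0.25 -0.18 0 0 0 0;0.49 -0.37 0 0 0 0;0.71 -0.58 0 0 0 0;0.92 -0.80 0 0 0 0;1.12 -1.04 0 0 0 0;1.29 -1.29 0 0 0 0
0.16 -0.26 0 0 0 0;0.30 -0.54 0 0 0 0;0.42 -0.82 0 0 0 0;0.52 -1.11 0 0 0 0;0.60 -1.41 0 0 0 0;0.66 -1.71 0 0 0 0
```

Request:
{"fn": "move_arm", "kwargs": {
  "motion": "0.39 0.48 0 0 0 0;0.84 0.90 0 0 0 0;1.34 1.25 0 0 0 0;1.89 1.53 0 0 0 0;2.47 1.73 0 0 0 0;3.07 1.84 0 0 0 0;3.68 1.88 0 0 0 0;4.29 1.82 0 0 0 0"
}}

```text
time: 6.98
tool_pos: [578.5, -173.3, 190.9]
tcp_rot: [-90.1, -0.1, -163.5]
ft_force: [-4.4, 0.0, 0.6]
finger_gap: 0.1
```

Request:
{"fn": "move_arm", "kwargs": {
  "motion": "0.30 -0.06 0 0 0 0;0.60 -0.14 0 0 0 0;0.89 -0.24 0 0 0 0;1.17 -0.36 0 0 0 0;1.44 -0.50 0 0 0 0;1.71 -0.66 0 0 0 0"
}}

```text
time: 7.48
tool_pos: [595.6, -180.6, 191.3]
tcp_rot: [-90.0, 0.0, -163.5]
ft_force: [-2.8, 0.8, -0.6]
finger_gap: 0.1
```

Still turning freely, so I'll go on in smaller pieces.

Request:
{"fn": "move_arm", "kwargs": {
  "motion": "0.25 -0.18 0 0 0 0;0.49 -0.37 0 0 0 0;0.71 -0.58 0 0 0 0"
}}

```text
time: 7.73
tool_pos: [602.8, -186.5, 191.4]
tcp_rot: [-90.0, 0.0, -163.5]
ft_force: [-3.1, 2.5, -1.0]
finger_gap: -0.0
```

Request:
{"fn": "move_arm", "kwargs": {
  "motion": "0.21 -0.22 0 0 0 0;0.41 -0.46 0 0 0 0;0.58 -0.71 0 0 0 0"
}}

```text
time: 7.98
tool_pos: [608.4, -193.5, 191.1]
tcp_rot: [-90.0, -0.0, -163.5]
ft_force: [-2.5, 3.9, -1.5]
finger_gap: -0.0
```

Request:
{"fn": "move_arm", "kwargs": {
  "motion": "0.09 -0.13 0 0 0 0;0.16 -0.26 0 0 0 0"
}}

```text
time: 8.15
tool_pos: [608.8, -194.3, 190.8]
tcp_rot: [-90.3, -0.1, -163.5]
ft_force: [-11.2, 15.7, 5.8]
finger_gap: -0.3
```

Request:
{"fn": "move_arm", "kwargs": {
  "motion": "0.08 -0.14 0 0 0 0;0.14 -0.28 0 0 0 0"
}}

```text
time: 8.32
tool_pos: [609.1, -194.8, 190.7]
tcp_rot: [-90.5, -0.2, -163.4]
ft_force: [-19.9, 26.6, 11.4]
finger_gap: 0.1
```

Force climbs while the pose stands still, which is the stop. Now I'll back off, lift, and look.

Request:
{"fn": "move_arm", "kwargs": {
  "motion": "-0.3 0.5 0 0 0 0;-0.7 1.1 0 0 0 0;-1.1 1.6 0 0 0 0;-1.1 1.6 0 0 0 0;-1.1 1.6 3 0 0 0;-1.1 1.6 6 0 0 0;-1.1 1.6 9 0 0 0;-1.1 3.6 10 0 0 0;-1.1 7 10 0 0 0;-1.1 10 10 0 0 0"
}}

```text
time: 9.15
tool_pos: [601.1, -99.2, 293.5]
tcp_rot: [-89.9, 0.2, -163.6]
ft_force: [0.9, 0.2, -1.0]
finger_gap: 0.1
```

Request:
{"fn": "move_arm", "kwargs": {
  "motion": "-2 3 3 0 0 0;-4 6 5 0 0 0;-6 8 5 0 0 0;-8 10 5 0 0 0;-8 10 5 0 0 0;-8 10 5 0 0 0;-8 10 5 0 0 0"
}}

```text
time: 9.73
tool_pos: [520.6, 0.6, 341.6]
tcp_rot: [-89.9, 0.1, -163.5]
ft_force: [0.2, 0.5, -0.1]
finger_gap: 0.2
```

```bash
python3 - <<'E'
from bench import readout, eyes, r
import cv2,numpy as np
from h import *
s=readout.sense();print(s['time'],s['tool_pos'],s['ft_force'])
d=eyes.snapshot('top');np.save('top2.npy',d,allow_pickle=True);a=d['image'][130:225,230:330]
e=eyes.snapshot('side');u,v=proj(e,[571,-216,150])[0].astype(int);b=e['image'][v-60:v+60,u-50:u+50]
cv2.imwrite('pics/c5.png',np.hstack([cv2.resize(a,(450,428),interpolation=2),cv2.resize(b,(350,428),interpolation=2)]))
E
```

```text
9.7333 [520.63205422   0.59055151 341.60374365] [ 0.18833734  0.5262127  -0.09303286]
```

View pics/c5.png

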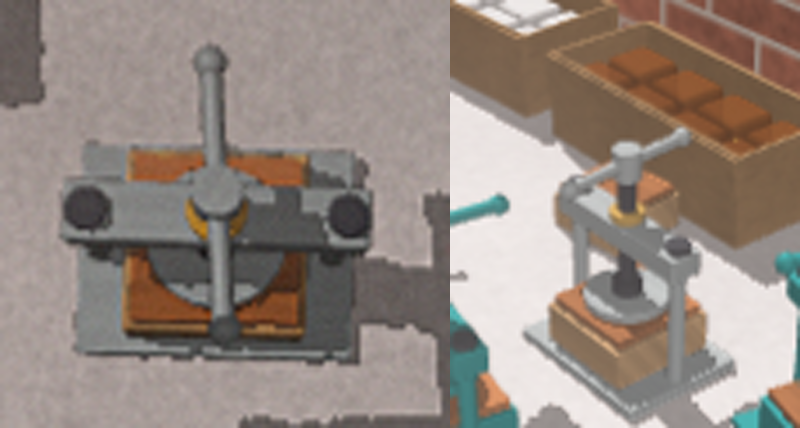

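The bar now stands at about +3° (balls at crop (210,62) and (225,328)), so it has turned about 344°. The plate rests on the lid and the arm is clear.

```bash
python3 -c "
from bench import r;from h import *
d=np.load('top2.npy',allow_pickle=True).item()
b=ray(d,[(230+210/4.5,130+62/4.5),(230+225/4.5,130+328/4.5)],206.5);print(b,np.degrees(np.arctan2(*(b[0]-b[1])[1::-1])))
print(r.hand_in())"
```

```text
[[ 640.86095265 -212.33236207  206.5       ]
 [ 500.91610752 -222.7819499   206.5       ]] 4.270312848475204
the job is handed in; nothing more can be done
None
```

The loaded press is screwed fully home and the job is handed in; the hand-in reports no verdict. I turned its T-handle clockwise by pushing the bar with the closed fingers, rather than pinching it.

- **First turn and pause:** I turned the handle about 158° (2.75 rad), backed off and left it free for over a second. The wrist force read about 1 N or less, which is noise level.
- **Second turn:** I pushed on until the wrist force jumped from about 5 N to 35 N while the arm stood still, which is the stop. Then I backed off and lifted clear.
- **Last picture:** The bar went from -12.8° to +4.3°, about 343° (5.98 rad) clockwise in all. That gives about 6.2 rad if the bar's zero lies across the beam, which I assumed. The plate rests on the mould's lid.
- **Empty press:** The arm never went near it, but I did not measure its handle again at the end.

No check failed. Total time was about 10 s.

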